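Make up two sample kits from the bench stock

ROBOT

A 6-joint arm with a two-finger parallel gripper is mounted at the origin on the work surface. World frame = base frame: x ahead of the robot, y to its left, z up, the work surface at z = 0. Lengths are in m, angles in rad, forces in N, time in s.
With the tool pointing down it reaches from about 0.25 to 0.775 m from the base axis. Payload 4 kg.
Tool frame: the origin (TCP) lies at the very end of the fingers, on their centre line; the grasp point (between the pads) lies 19 mm behind it; x points along the fingers, y is the direction in which the jaws open and shut, and the axes are right-handed (so a half turn about x gives the same grasp; the last joint's range is limited). The gripper opens to 94 mm and grips with 3 to 60 N. Pads are 16 mm wide; open, the fingers measure 119 mm over their backs; the gripper's body (75 mm by 177 mm) begins 78 mm behind the grasp point.
Start: joints at [1.107, 0.087, 1.371, -0, 1.684, -0.103], TCP at [0.194, 0.515, 0.183] pointing down, gripper open.
Joint ranges: [-3.1, 3.1], [-0.76, 2.03], [0.27, 2.55], [-1.08, 4.22], [0.17, 2.65], [-2.57, 2.57]. Speed limits (rad/s): [2.79, 2.79, 3.14, 3.14, 3.14, 3.14].

INTERFACE

Orientations are given as [roll, pitch, yaw] about the fixed x, y, z axes, in that order (R = Rz(yaw) Ry(pitch) Rx(roll)).
In Python, from bench import robot gives the robot as it stands.
- The arm moves only by the tool step_arm, never from a script. Its argument "commands" is a list that holds one entry, the list of rows, each a list of 4 numbers: the shift along the tool's x, y, z as a fraction of full scale, then the turn about the tool's x as a fraction of full scale. A call has 1 to 12 rows; each row is the pose to reach, as a shift and turn from the pose measured when the call began, along the tool's axes at that moment; what a row does not reach only later rows make up. Full scale, the value 1, is 20 cm for a shift and 60 degrees for a turn. A row lasts 1/12 s, in which the tool goes at most 41.7 mm and 7.16 degrees, less where a joint would pass 70% of its speed; a pose out of reach is approached as far as the arm can. A call with a number of a shift or a turn outside -1 to 1 is refused whole. A call with a gripper value outside its range is refused whole. "claw" is the opening in per cent of the stroke, from 0 (shut) to 100 (fully open), set as the call begins (left out, the last holds). The fingers move at their own pace and stop on an object; the grip force is fixed at half the most. Time passes only in rows, so rows that repeat a pose let the fingers close. It gives the time, the measured TCP pose, the force and the opening at its end, in the units of the state.
- robot.get_obs(): the state, without advancing time (a new reading comes with each control period).
- robot.snapshot(name): name is "scene" or "side" or "wrist"; returns a dict with "img" (400x640x3 uint8, red, green, blue), "fx", "fy", "cx", "cy" (pixels), "R" (3x3) and "t" (3): a world point X has camera coordinates R X + t. Camera axes: x right, y down, z forward; pixel columns grow to the right and rows downward; lengths in m; the calibration is good to about 2 mm. The wrist camera is an equidistant fisheye: a pixel r from the principal point sees the ray r / f radians off the axis. A picture is of the moment at which its call begins. There is no depth.
- robot.close_job(): hands the job in, once; it reports no verdict.
The state is a dict: "time": time; "joint_positions": joint angles; "qvel": joint speeds; "joint_torque": joint torques, N m; "tool_pos": TCP position; "ee_rot": TCP orientation; "wrist_force": force on the tool from outside, world axes, zero at the start; "wrist_torque": the same for the moment, N m; "width": finger opening in m.
Only numpy, scipy, OpenCV 4.12 (cv2) and the standard library are available. Lean on these libraries where they do the work, as an engineer would, in place of code of your own. Each camera call takes 0.05 s, during which the arm holds its last target. There are 200 camera calls.

TASK

Make up two kits from the stock in the middle of the bench: the red-capped bottle, the yellow-lidded jar and the steel density cup go into the three-pocket blue tray, the brown bottle with the white cap and the white bottle with the blue cap into the two-pocket green tray. Give each thing a pocket of its own (any pocket of the right tray), standing upright on the pocket's floor and let go. Keep everything upright all the while, and leave the black-capped and green-capped bottles standing where they are.

Things in the scene. Friction and masses are not known exactly. Their poses are not given: they have to be found in the camera images.
- tray_blue: blue kit tray with a row of three square pockets along its x axis; 214 x 74 mm outside, 26 mm high. Each pocket is 66 x 66 mm, open on top; all walls and dividers are 4 mm thick and 26 mm high, the pocket floor is 4 mm above the bench. Fixed to the bench, it does not move. Origin: centre of its underside; x along the row, z up; pocket centres at x = -70, 0 and +70 mm, y = 0.
- tray_green: green kit tray with a row of two square pockets along its x axis; 144 x 74 mm outside, 26 mm high. Each pocket is 66 x 66 mm, open on top; all walls and dividers are 4 mm thick and 26 mm high, the pocket floor is 4 mm above the bench. Fixed to the bench, it does not move. Origin: centre of its underside; x along the row, z up; pocket centres at x = -35 and +35 mm, y = 0.
- bottle_red: pale blue-grey sample bottle with a white label, straight round body 42 mm in diameter up to 64 mm, sloping shoulder, narrower red screw cap 34 mm in diameter, 92 mm tall overall; stands upright and loose on the bench, 75 to 210 g. Origin: centre of its underside; z up along its axis (round, so yaw is of no account).
- jar_yellow: squat white jar with a yellow lid as wide as the jar: body 46 mm in diameter up to 52 mm, lid 48 mm in diameter and 18 mm high, 70 mm tall overall; stands upright and loose on the bench, 90 to 185 g. Origin: centre of its underside; z up along its axis (round).
- cup_steel: plain steel density cup, a bright metal cylinder 42 mm in diameter and 70 mm high with a steel lid 45 mm in diameter and 6 mm thick on top, fast to it, with a tiny dark hole in its middle; 76 mm tall overall; stands upright and loose on the bench, 175 to 350 g. Origin: centre of its underside; z up along its axis (round).
- bottle_amber: brown (amber) bottle with a white label, straight round body 41 mm in diameter up to 63 mm, sloping shoulder, narrower white screw cap 33 mm in diameter, 90 mm tall overall; stands upright and loose on the bench, 75 to 210 g. Origin: centre of its underside; z up along its axis (round, so yaw is of no account).
- bottle_bluecap: white bottle, straight round body 44 mm in diameter up to 60 mm, sloping shoulder, narrower blue screw cap 35 mm in diameter, 86 mm tall overall; stands upright and loose on the bench, 75 to 210 g. Origin: centre of its underside; z up along its axis (round, so yaw is of no account).
- spare_black: white bottle, straight round body 44 mm in diameter up to 60 mm, sloping shoulder, narrower black screw cap 35 mm in diameter, 86 mm tall overall; stands upright and loose on the bench, 75 to 210 g. Origin: centre of its underside; z up along its axis (round, so yaw is of no account). Stays in the stock.
- spare_green: pale blue-grey sample bottle with a white label, straight round body 42 mm in diameter up to 64 mm, sloping shoulder, narrower green screw cap 34 mm in diameter, 92 mm tall overall; stands upright and loose on the bench, 75 to 210 g. Origin: centre of its underside; z up along its axis (round, so yaw is of no account). Stays in the stock.
Mind the look-alikes: they are no part of the job. What is shaped like the jar_yellow but pink, purple or turquoise is not meant.

How it is judged:
By the outcome, as a careful person would: the job done as asked, in the order asked, and still so for the second after the job is handed in, with the robot touching nothing.
It also fails if it takes over 118 s, if anything falls off the work surface, if the arm or the gripper's body presses on something with over 40 N, if the wrist force passes 120 N, or if a joint passes its speed limit or range.

## Working session

There is one attempt and no reset: what is moved stays moved. The work goes in short steps, Python scripts to look and compute and a tool call to move; the robot and the scene stay as the last step left them, time stands still between calls to the robot, and variables do not carry over. Pictures are saved under pics/ and viewed, about 12 in all and at most 16, crops included, and the job is handed in when it is done.

Besides the shell and the picture viewer there is one more tool, called after "Emit:" as name([rows], argument=value, ...), one row to a line, values as JSON. step_arm: Moves the arm, as the interface text tells. Its arguments: {"type":"object","properties":{"commands":{"type":"array","items":{"type":"array","items":{"type":"array","items":{"type":"number","minimum":-1,"maximum":1}}}},"claw":{"type":"number"}},"required":["commands"]}

```bash
mkdir -p pics; cat > h.py <<'E'
import numpy as np, cv2
from bench import robot
def snap(n,f):
    s=robot.snapshot(n); cv2.imwrite(f'pics/{f}.png',s['img'][:,:,::-1]); np.savez(f'pics/{f}.npz',**s); return s
def w(f,u,v,z,fish=False):
    s=np.load(f'pics/{f}.npz'); a=(u-s['cx'])/s['fx'];b=(v-s['cy'])/s['fy']
    if fish:
        r=np.hypot(a,b)+1e-9; d=np.array([a/r*np.sin(r),b/r*np.sin(r),np.cos(r)])
    else: d=np.array([a,b,1.])
    R=s['R'];c=-R.T@s['t'];d=R.T@d
    return (c+d*(z-c[2])/d[2])
E
python3 - <<'E'
from h import *
for n in('scene','side','wrist'):
    s=snap(n,n+'0'); print(n,s['fx'],(-s['R'].T@s['t']).round(3), s['R'].round(2).tolist())
o=robot.get_obs(); print({k:np.round(v,3) for k,v in o.items()})
E
```

```text
scene 508.7537653443399 [ 0.991 -0.462  0.991] [[0.69, 0.73, -0.01], [0.6, -0.57, -0.57], [-0.41, 0.39, -0.82]]
side 390.5402883436854 [ 0.327 -0.754  0.552] [[0.97, -0.26, -0.01], [-0.15, -0.52, -0.84], [0.21, 0.81, -0.54]]
wrist 309.70691628693146 [0.129 0.54  0.383] [[0.35, 0.94, -0.0], [0.91, -0.34, 0.24], [0.22, -0.09, -0.97]]
{'time': np.float64(0.15), 'joint_positions': array([ 1.107,  0.088,  1.372, -0.   ,  1.684, -0.103]), 'qvel': array([ 0.   , -0.003, -0.006, -0.001, -0.004,  0.001]), 'joint_torque': array([ 2.0000e-03, -3.4064e+01, -3.0279e+01,  7.2000e-02,  3.1000e-02,
       -0.0000e+00]), 'tool_pos': array([0.194, 0.514, 0.182]), 'ee_rot': array([-1.662,  1.569, -2.022]), 'wrist_force': array([-0.13 ,  0.34 , -0.301]), 'wrist_torque': array([ 0.015,  0.013, -0.008]), 'width': np.float64(0.094)}
```

View pics/scene0.png

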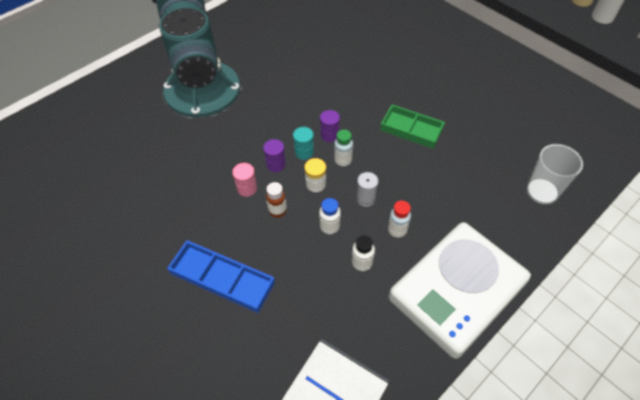

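View pics/side0.png

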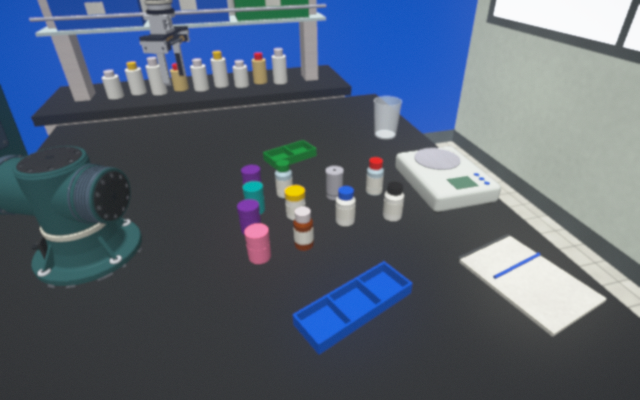

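View pics/wrist0.png

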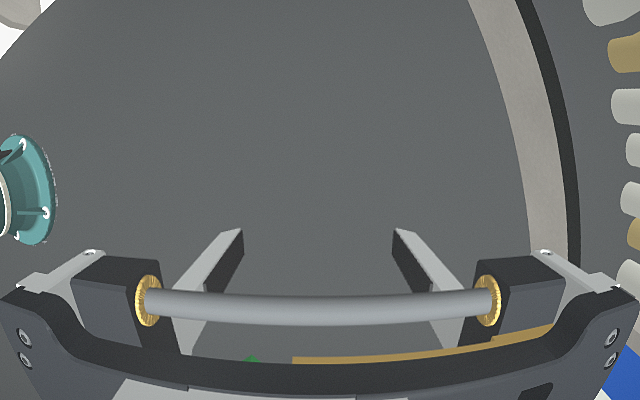

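The scene view shows the stock. Yellow lid is at (315,167), red cap at (402,208), steel cup at (368,180), white-capped brown bottle at (275,188) and blue cap at (330,206). The spares are black (364,243) and green (344,136). The pink (244,172), purple (275,148 and 330,118) and turquoise (303,135) jars are look-alikes. The side view agrees, and the wrist view shows only empty bench. I'll use enlarged crops for the measurement.

```bash
python3 - <<'E'
import cv2
a=cv2.imread('pics/scene0.png')
cv2.imwrite('pics/c1.png',cv2.resize(a[95:285,220:460],(720,570),interpolation=cv2.INTER_CUBIC))
b=cv2.imread('pics/side0.png')
cv2.imwrite('pics/c2.png',cv2.resize(b[130:355,230:420],None,fx=2.6,fy=2.6,interpolation=cv2.INTER_CUBIC))
E
```

```text
(no output)
```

View pics/c1.png

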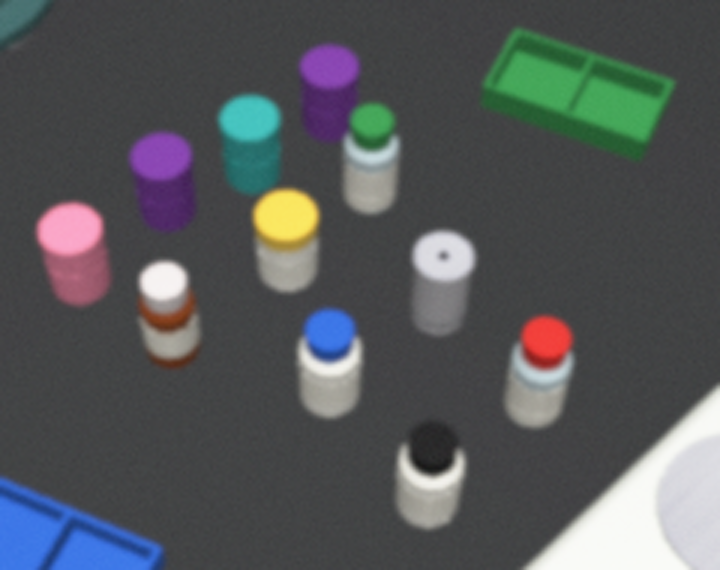

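View pics/c2.png

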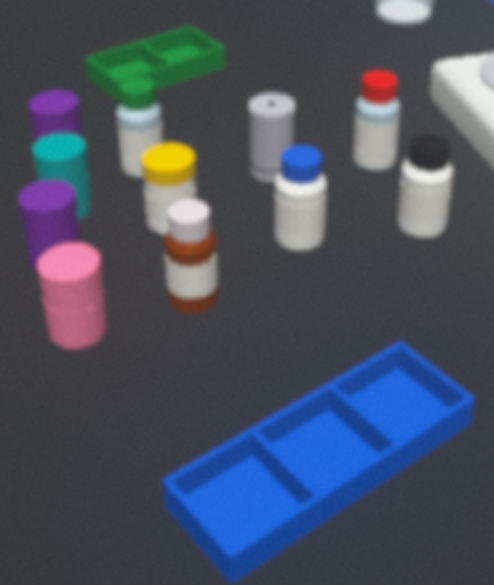

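Both crops confirm the five wanted things by cap and body colour: red cap on grey body, yellow lid on white jar, steel cup with hole, white cap on brown bottle, blue cap on white bottle. I'll compute positions from both views.

```bash
python3 - <<'E'
from h import *
S=lambda u,v,z:w('scene0',220+u/3,95+v/3,z)[:2]
D=lambda u,v,z:w('side0',230+u/2.6,130+v/2.6,z)[:2]
T=dict(red=(.092,(546,338),(379,82)),yel=(.07,(286,217),(169,161)),cup=(.076,(443,256),(272,106)),amb=(.09,(164,279),(189,212)),blu=(.086,(330,331),(302,158)),blk=(.086,(433,443),(430,149)),grn=(.092,(372,123),(138,88)),teal=(.07,(250,118),(60,152)),pu1=(.07,(162,157),(48,199)),pu2=(.07,(330,66),(54,106)),pink=(.07,(71,230),(70,262)))
for k,(z,a,b) in T.items(): print(k,S(*a,z).round(4),D(*b,z).round(4))
print('blue side',*[D(*p,.026).round(4) for p in((164,481),(401,342),(474,399),(232,557))])
print('blue scene',*[w('scene0',*p,.026)[:2].round(4) for p in((188,242),(273,283))])
print('green scene',*[S(*p,.026).round(4) for p in((519,31),(675,83),(637,142),(486,90))])
print('green side',*[D(*p,.026).round(4) for p in((190,27),(226,48),(88,63))])
E
```

```text
red [0.6736 0.0557] [0.6711 0.0462]
yel [0.4557 0.0079] [ 0.4549 -0.0026]
cup [0.5667 0.0642] [0.5675 0.057 ]
amb [ 0.4477 -0.1047] [ 0.4498 -0.1115]
blu [ 0.5615 -0.0472] [ 0.5615 -0.0542]
blk [ 0.6752 -0.0597] [ 0.6728 -0.0709]
grn [0.4472 0.1078] [0.4466 0.0986]
teal [0.3627 0.0551] [0.3635 0.0393]
pu1 [ 0.3449 -0.0219] [ 0.3454 -0.0329]
pu2 [0.3663 0.1402] [0.3674 0.1258]
pink [ 0.3521 -0.1183] [ 0.3529 -0.1234]
blue side [ 0.3863 -0.3122] [ 0.5841 -0.2318] [ 0.611  -0.3001] [ 0.4145 -0.3791]
blue scene [ 0.3888 -0.3086] [ 0.5903 -0.2374]
green scene [0.4207 0.3168] [0.5535 0.3669] [0.5734 0.2929] [0.4479 0.2453]
green side [0.552  0.3573] [0.5799 0.2892] [0.4193 0.2958]
```

```bash
cat >> h.py <<'E'
from scipy.spatial.transform import Rotation as Ro
def go(x,y,z,jaw=None):
    o=robot.get_obs(); R=Ro.from_euler('xyz',o['ee_rot']).as_matrix(); p=o['tool_pos']
    d=R.T@(np.array([x,y,z])-p)/.2; j=np.degrees(np.arctan2(R[1,1],R[0,1])); t=0
    if jaw is not None:
        t=-((jaw-j+90)%180-90)/60
    print('at',p.round(4),'jaw',j.round(1),'t',o['time'].round(2),'w',o['width'].round(4),'->',d.round(3),np.round(t,3), 'tilt',np.degrees(np.arccos(-R[2,0])).round(2))
E
python3 -c "
from h import *
go(.60,.055,.18,110.8);go(.43,.30,.18,110.8)"
```

```text
Traceback (most recent call last):
  File "h.py", line 18, in go
    print('at',p.round(4),'jaw',j.round(1),'t',o['time'].round(2),'w',o['width'].round(4),'->',d.round(3),np.round(t,3), 'tilt',np.degrees(np.arccos(-R[2,0])).round(2))
                                               ^^^^^^^^^^^^^^^
AttributeError: 'float' object has no attribute 'round'
```

```bash
sed -i "s/o\['time'\].round(2)/round(float(o['time']),2)/;s/o\['width'\].round(4)/round(float(o['width']),4)/" h.py
python3 -c "
from h import *
go(.33,.37,.18,110.8)"
```

```text
at [0.194  0.5142 0.1816] jaw 69.3 t 0.15 w 0.0942 -> [ 0.008 -0.434  0.891] -0.691 tilt 0.1
```

Emit:
step_arm([
  [[0.01,-0.22,0.45,-0.35],[0.01,-0.434,0.89,-0.69],[0.01,-0.434,0.89,-0.69],[0.01,-0.434,0.89,-0.69],[0.01,-0.434,0.89,-0.69],[0.01,-0.434,0.89,-0.69],[0.01,-0.434,0.89,-0.69],[0.01,-0.434,0.89,-0.69],[0.01,-0.434,0.89,-0.69]],
], claw=90)

```text
time: 0.9
tool_pos: [0.3298, 0.3699, 0.1794]
ee_rot: [-2.574, 1.569, -2.214]
wrist_force: [0.6, -0.1, 0.2]
width: 0.0844
```

```bash
python3 -c "
from h import *
go(.48,.24,.18,110.8)"
```

```text
at [0.3298 0.3699 0.1794] jaw 110.6 t 0.9 w 0.0844 -> [-0.003 -0.873  0.474] -0.003 tilt 0.13
```

Emit:
step_arm([
  [[-0.18,-0.44,0.24,0],[-0.35,-0.87,0.47,0],[-0.35,-0.87,0.47,0],[-0.35,-0.87,0.47,0],[-0.35,-0.87,0.47,0],[-0.35,-0.87,0.47,0],[-0.35,-0.87,0.47,0]],
])

```text
time: 1.48
tool_pos: [0.4804, 0.2398, 0.2498]
ee_rot: [-2.474, 1.569, -2.117]
wrist_force: [0.6, -0.2, -0.2]
width: 0.0843
```

```bash
python3 -c "
from h import *
go(.62,.10,.25,110.8)"
```

```text
at [0.4804 0.2398 0.2498] jaw 110.4 t 1.48 w 0.0843 -> [-0.001 -0.899  0.41 ] -0.006 tilt 0.08
```

Emit:
step_arm([
  [[0,-0.45,0.2,0],[0,-0.9,0.41,0],[0,-0.9,0.41,0],[0,-0.9,0.41,0],[0,-0.9,0.41,0],[0,-0.9,0.41,0],[0,-0.9,0.41,0]],
])

```text
time: 2.07
tool_pos: [0.6196, 0.1007, 0.2477]
ee_rot: [2.905, 1.566, -3.022]
wrist_force: [-0.3, 0.5, 0.4]
width: 0.0845
```

Emit:
step_arm([
  [[0,-0.24,0.07,0],[0,-0.48,0.14,0],[0,-0.48,0.14,0],[0,-0.48,0.14,0],[0,-0.48,0.14,0],[0,-0.48,0.14,0]],
])

```text
time: 2.57
tool_pos: [0.6783, 0.0233, 0.248]
ee_rot: [2.68, 1.566, 3.04]
wrist_force: [-0.6, 0.2, -0.2]
width: 0.0845
```

```bash
python3 -c "
from h import *
snap('wrist','w1')
go(.67,.05,.12,110.8)"
```

```text
at [0.6784 0.0233 0.2483] jaw 110.6 t 2.62 w 0.0849 -> [0.642 0.139 0.01 ] -0.003 tilt 0.24
```

View pics/w1.png

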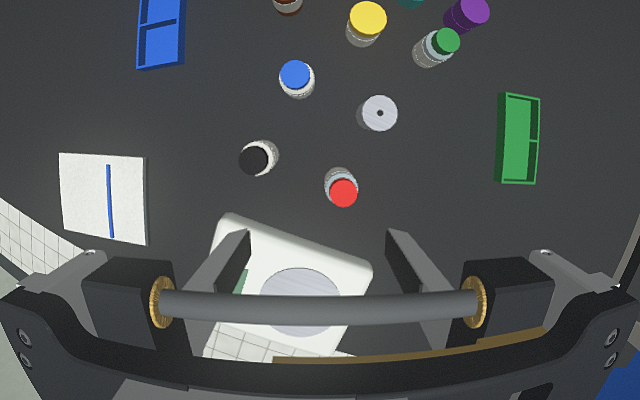

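The wrist view shows red cap at (343,192), cup lid at (379,113), blue cap at (295,74), yellow lid at (368,20), green tray rim corners from (500,93) to (536,184), and the near end of the blue tray at (138,69) and (181,64).

```bash
python3 -c "
from h import *
W=lambda u,v,z:w('w1',u,v,z,True)[:2].round(4)
for k,p in dict(red=(343,192,.092),cup=(379.5,113,.076),blu=(295,74,.086),yel=(368,20,.07),grn=(447,40,.092),blk=(254,161,.086)).items(): print(k,W(*p))
print('green',[W(*p,.026) for p in((500,93),(540,96),(536,184),(496,183))])
print('blue',[W(*p,.026) for p in((137,69),(183,64))])
print('bal',[W(*p,.05) for p in((228,215),(372,265),(210,285))])
go(.673,.052,.11,110.8)
"
```

```text
red [0.6721 0.0546]
cup [0.5677 0.0632]
blu [ 0.5614 -0.0473]
yel [0.4585 0.0092]
grn [0.447  0.1072]
blk [ 0.675  -0.0576]
green [array([0.4498, 0.2371]), array([0.413 , 0.3143]), array([0.5503, 0.3684]), array([0.5815, 0.2872])]
blue [array([ 0.6101, -0.295 ]), array([ 0.5852, -0.2178])]
bal [array([ 0.7642, -0.075 ]), array([0.7628, 0.1401]), array([ 0.8827, -0.0734])]
at [0.6784 0.0233 0.2483] jaw 110.6 t 2.62 w 0.0849 -> [0.692 0.143 0.028] -0.003 tilt 0.24
```

Emit:
step_arm([
  [[0.1,0.157,0.03,0],[0.35,0.157,0.03,0],[0.69,0.157,0.03,0],[0.69,0.157,0.03,0],[0.69,0.157,0.03,0],[0.69,0.157,0.03,0],[0.69,0.157,0.03,0]],
])

```text
time: 3.2
tool_pos: [0.6735, 0.0559, 0.1138]
ee_rot: [0.417, 1.57, 0.779]
wrist_force: [-0.3, 0.1, 0.5]
width: 0.0847
```

```bash
python3 -c "
from h import *
go(.6725,.055,.032,110.8)"
```

```text
at [0.6735 0.0559 0.1138] jaw 110.7 t 3.2 w 0.0847 -> [ 0.409 -0.002 -0.006] -0.002 tilt 0.03
```

Emit:
step_arm([
  [[0.2,0,-0.005,0],[0.41,0,-0.005,0],[0.41,0,-0.005,0],[0.41,0,-0.005,0],[0.41,0,-0.005,0]],
])

```text
time: 3.62
tool_pos: [0.6753, 0.0556, 0.0363]
ee_rot: [-0.301, 1.564, 0.06]
wrist_force: [0.2, 0.6, 0.3]
width: 0.0851
```

Emit:
step_arm([
  [[0,0,0,0],[0,0,0,0],[0,0,0,0],[0,0,0,0],[0,0,0,0],[0,0,0,0],[0,0,0,0],[0,0,0,0],[0,0,0,0],[0,0,0,0]],
], claw=0)

```text
time: 4.45
tool_pos: [0.6752, 0.0555, 0.0361]
ee_rot: [-0.306, 1.564, 0.055]
wrist_force: [-0.2, -0.1, 0.3]
width: 0.041
```

Emit:
step_arm([
  [[-0.1,0,0,0],[-0.2,0,0,0],[-0.3,0,0,0],[-0.4,0,0,0],[-0.5,0,0,0],[-0.62,0,0,0],[-0.62,0,0,0],[-0.62,0,0,0]],
])

```text
time: 5.12
tool_pos: [0.6752, 0.0556, 0.1615]
ee_rot: [-0.323, 1.561, 0.038]
wrist_force: [0.2, 0.0, -0.9]
width: 0.0409
```

```bash
python3 -c "
from h import *
go(.64,-.13,.155,110.8);go(.5678,-.281,.155,110.8)"
```

```text
at [0.6752 0.0556 0.1615] jaw 110.7 t 5.12 w 0.0409 -> [ 0.03  -0.806 -0.493] -0.002 tilt 0.56
at [0.6752 0.0556 0.1615] jaw 110.7 t 5.12 w 0.0409 -> [ 0.027 -1.384 -1.097] -0.002 tilt 0.56
```

Emit:
step_arm([
  [[0,-0.1,-0.06,0],[0,-0.25,-0.15,0],[0,-0.41,-0.25,0],[0,-0.57,-0.35,0],[0,-0.71,-0.43,0],[0,-0.81,-0.49,0],[0,-0.81,-0.49,0],[0,-0.81,-0.49,0]],
])

```text
time: 5.78
tool_pos: [0.6394, -0.1316, 0.1581]
ee_rot: [0.028, 1.565, 0.386]
wrist_force: [0.4, 0.1, -1.2]
width: 0.0406
```

```bash
python3 -c "
from h import *
snap('wrist','w2')
go(.5678,-.281,.11,110.8)"
```

```text
at [ 0.6398 -0.1304  0.1585] jaw 110.6 t 5.83 w 0.0409 -> [ 0.239 -0.578 -0.604] -0.003 tilt 0.38
```

View pics/w2.png

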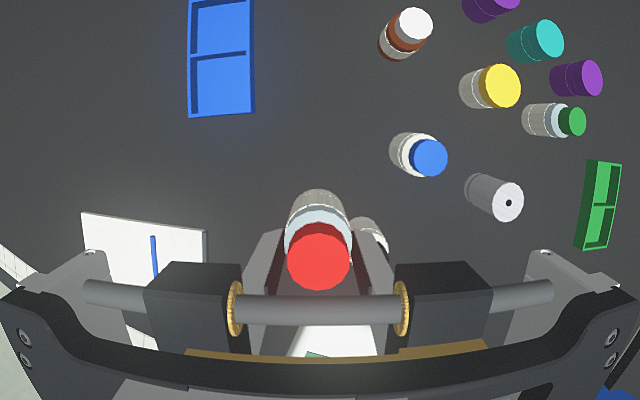

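The red bottle is held, and the near end of the blue tray is at (190,117) and (255,113) with the first divider at (191,56)–(251,51). The amber cap is at (415,24).

```bash
python3 -c "
from h import *
W=lambda u,v,z:w('w2',u,v,z,True)[:2].round(4)
print([W(*p,.026) for p in((189,117),(255,113),(189,56),(253,51))],'amb',W(415,24,.09),'yel',W(501,86,.07),'blu',W(430,157,.086))
"
```

```text
[array([ 0.6095, -0.2965]), array([ 0.5823, -0.2239]), array([ 0.5429, -0.3217]), array([ 0.518 , -0.2506])] amb [ 0.4507 -0.1077] yel [0.4568 0.0052] blu [ 0.5605 -0.0491]
```

Emit:
step_arm([
  [[0,-0.08,-0.08,0],[0,-0.2,-0.21,0],[0,-0.32,-0.35,0],[0,-0.44,-0.48,0],[0,-0.52,-0.57,0],[0.1,-0.56,-0.61,0],[0.24,-0.56,-0.61,0],[0.24,-0.56,-0.61,0],[0.24,-0.56,-0.61,0]],
])

```text
time: 6.58
tool_pos: [0.5643, -0.2756, 0.1068]
ee_rot: [1.061, 1.564, 1.423]
wrist_force: [-0.5, 0.3, -0.0]
width: 0.0411
```

```bash
python3 -c "
from h import *
snap('scene','s2')
a=cv2.imread('pics/s2.png')
cv2.imwrite('pics/c3.png',cv2.resize(a[140:320,140:380],(720,540),interpolation=cv2.INTER_CUBIC))
go(.565,-.278,.041,110.8)"
```

```text
at [ 0.5656 -0.2763  0.1091] jaw 110.8 t 6.63 w 0.0411 -> [ 0.34  -0.007 -0.008] -0.001 tilt 0.34
```

View pics/c3.png

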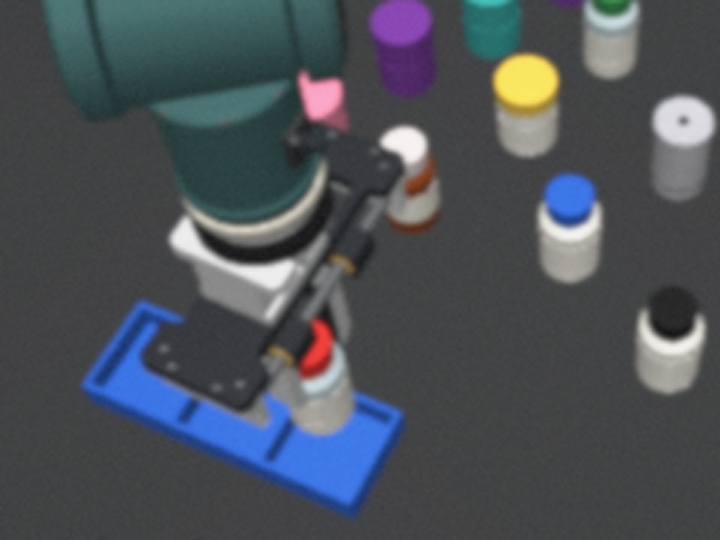

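The red bottle hangs over the end pocket. The tray's rim corners are visible at crop (143,302), (404,413), (355,500) and (83,383).

```bash
python3 -c "
from h import *
P=np.array([w('s2',140+u/3,140+v/3,.026)[:2] for u,v in((143,302),(404,413),(355,500),(83,383))])
print(P.round(4),P.mean(0).round(4))"
```

```text
[[ 0.3855 -0.3072]
 [ 0.5835 -0.2271]
 [ 0.6094 -0.292 ]
 [ 0.4104 -0.3752]] [ 0.4972 -0.3004]
```

Emit:
step_arm([
  [[0.08,0,-0.01,0],[0.17,0,-0.01,0],[0.26,0,-0.01,0],[0.32,0,-0.01,0],[0.345,0,-0.01,0],[0.345,0,-0.01,0],[0.345,0,-0.01,0],[0.345,0,-0.01,0]],
])

```text
time: 7.3
tool_pos: [0.565, -0.277, 0.0415]
ee_rot: [0.026, 1.564, 0.388]
wrist_force: [0.0, -0.4, -0.5]
width: 0.0407
```

```bash
python3 -c "
from h import *
go(.5635,-.2765,.040,110.8)"
```

```text
at [ 0.565  -0.277   0.0415] jaw 110.8 t 7.3 w 0.0407 -> [ 0.008  0.005 -0.006] -0.0 tilt 0.41
```

Emit:
step_arm([
  [[0.007,0,-0.005,0],[0.007,0,-0.005,0],[0.007,0,-0.005,0]],
])

```text
time: 7.55
tool_pos: [0.5642, -0.2775, 0.0406]
ee_rot: [-0.049, 1.563, 0.313]
wrist_force: [-0.3, 0.5, -1.4]
width: 0.041
```

Emit:
step_arm([
  [[0,0,0,0],[0,0,0,0],[0,0,0,0],[0,0,0,0],[0,0,0,0],[0,0,0,0]],
], claw=80)

```text
time: 8.05
tool_pos: [0.5643, -0.2776, 0.0406]
ee_rot: [-0.064, 1.563, 0.298]
wrist_force: [0.3, 0.0, 0.3]
width: 0.0745
```

Emit:
step_arm([
  [[-0.1,0,0,0],[-0.25,0,0,0],[-0.45,0,0,0],[-0.65,0,0,0],[-0.65,0,0,0],[-0.65,0,0,0],[-0.65,0,0,0]],
])

```text
time: 8.63
tool_pos: [0.5632, -0.2778, 0.1705]
ee_rot: [-0.066, 1.563, 0.296]
wrist_force: [0.3, 0.7, -0.8]
width: 0.0753
```

```bash
python3 -c "
from h import *
go(.50,-.14,.17,110.8)"
```

```text
at [ 0.5632 -0.2778  0.1705] jaw 110.8 t 8.63 w 0.0753 -> [ 0.002  0.756 -0.051] -0.001 tilt 0.45
```

Emit:
step_arm([
  [[0,0.2,-0.01,0],[0,0.5,-0.03,0],[0,0.76,-0.05,0],[0,0.76,-0.05,0],[0,0.76,-0.05,0],[0,0.76,-0.05,0]],
])

```text
time: 9.13
tool_pos: [0.4987, -0.1379, 0.1685]
ee_rot: [0.215, 1.565, 0.58]
wrist_force: [-0.1, -0.5, -0.3]
width: 0.0753
```

```bash
python3 -c "
from h import *
go(.4565,.0075,.11,111.5)"
```

```text
at [ 0.4987 -0.1379  0.1685] jaw 110.9 t 9.13 w 0.0753 -> [0.294 0.754 0.06 ] -0.01 tilt 0.32
```

Emit:
step_arm([
  [[0,0.3,0.03,0],[0,0.6,0.05,-0.01],[0,0.754,0.06,-0.01],[0.05,0.754,0.06,-0.01],[0.29,0.754,0.06,-0.01],[0.29,0.754,0.06,-0.01],[0.29,0.754,0.06,-0.01],[0.29,0.754,0.06,-0.01]],
])

```text
time: 9.8
tool_pos: [0.4567, 0.0063, 0.1104]
ee_rot: [0.419, 1.567, 0.792]
wrist_force: [0.1, -0.0, 0.7]
width: 0.0752
```

```bash
python3 -c "
from h import *
go(.4565,.0075,.042,111.5)"
```

```text
at [0.4567 0.0063 0.1104] jaw 111.4 t 9.8 w 0.0752 -> [ 0.342  0.005 -0.   ] -0.002 tilt 0.22
```

Emit:
step_arm([
  [[0.17,0.005,0,0],[0.345,0.005,0,0],[0.345,0.005,0,0],[0.345,0.005,0,0],[0.345,0.005,0,0]],
])

```text
time: 10.22
tool_pos: [0.4589, 0.0065, 0.0442]
ee_rot: [-0.06, 1.564, 0.312]
wrist_force: [-0.2, 1.8, 1.3]
width: 0.0754
```

Emit:
step_arm([
  [[0,0,0,0],[0,0,0,0],[0,0,0,0],[0,0,0,0],[0,0,0,0],[0,0,0,0],[0,0,0,0],[0,0,0,0],[0,0,0,0]],
], claw=0)

```text
time: 10.97
tool_pos: [0.4594, 0.0069, 0.045]
ee_rot: [-0.042, 1.562, 0.33]
wrist_force: [0.0, 1.7, 5.8]
width: 0.0459
```

Emit:
step_arm([
  [[-0.1,0,0,0],[-0.2,0,0,0],[-0.3,0,0,0],[-0.4,0,0,0],[-0.5,0,0,0],[-0.6,0,0,0],[-0.6,0,0,0],[-0.6,0,0,0]],
])

```text
time: 11.63
tool_pos: [0.4587, 0.0063, 0.1648]
ee_rot: [-0.129, 1.562, 0.243]
wrist_force: [-0.3, -0.0, -2.2]
width: 0.0457
```

```bash
python3 -c "
from h import *
go(.51,-.16,.165,111.5)"
```

```text
at [0.4587 0.0063 0.1648] jaw 111.3 t 11.63 w 0.0457 -> [-0.    -0.868 -0.064] -0.003 tilt 0.53
```

```bash
python3 -c "
from h import *
s=snap('side','d3');a=s['img'][:,:,::-1]
s2=snap('scene','s3');b=s2['img'][:,:,::-1]
f=lambda s,p:(lambda c:(int(s['fx']*c[0]/c[2]+s['cx']),int(s['fy']*c[1]/c[2]+s['cy'])))(s['R']@np.array(p)+s['t'])
P=(.4587,.006,.17);o=[]
for s_,i in((s,a),(s2,b)):
    u,v=f(s_,P);print(u,v);o.append(cv2.resize(i[max(v-55,0):,max(u-50,0):][:110,:100],(400,440),interpolation=cv2.INTER_CUBIC))
cv2.imwrite('pics/c4.png',np.hstack(o))"
```

```text
293 151
314 139
```

View pics/c4.png

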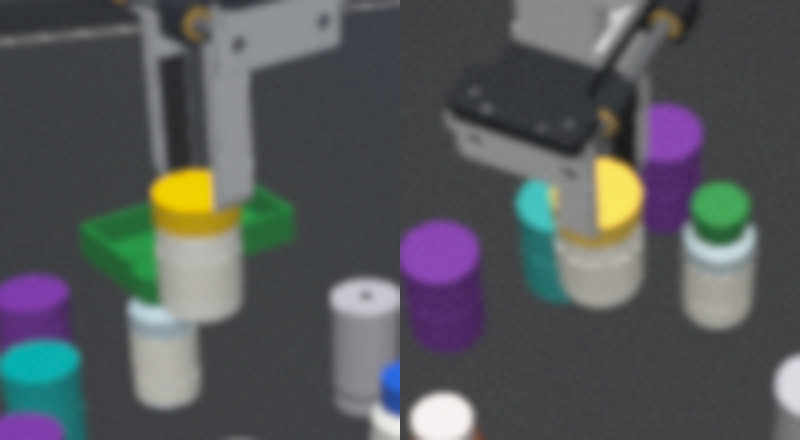

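The jar hangs upright in the jaws by its lid, and the scene is otherwise undisturbed.

Emit:
step_arm([
  [[0,-0.1,-0.01,0],[0,-0.25,-0.02,0],[0,-0.42,-0.03,0],[0,-0.59,-0.045,0],[0,-0.75,-0.055,0],[0,-0.87,-0.065,0],[0,-0.87,-0.065,0]],
])

```text
time: 12.32
tool_pos: [0.5079, -0.1642, 0.1591]
ee_rot: [1.223, 1.568, 1.59]
wrist_force: [-0.6, 0.2, -0.7]
width: 0.0458
```

```bash
python3 -c "
from h import *
go(.4335,-.328,.11,111.5)"
```

```text
at [ 0.5079 -0.1642  0.1591] jaw 111.1 t 12.32 w 0.0458 -> [ 0.244 -0.631 -0.642] -0.007 tilt 0.14
```

Emit:
step_arm([
  [[0,-0.08,-0.08,0],[0,-0.2,-0.21,0],[0,-0.34,-0.35,0],[0,-0.48,-0.49,0],[0,-0.58,-0.59,0],[0.05,-0.63,-0.64,0],[0.15,-0.63,-0.64,0],[0.24,-0.63,-0.64,0],[0.24,-0.63,-0.64,0],[0.24,-0.63,-0.64,0]],
])

```text
time: 13.15
tool_pos: [0.452, -0.3019, 0.1074]
ee_rot: [-2.772, 1.542, -2.45]
wrist_force: [-0.1, -0.3, -1.4]
width: 0.0458
```

```bash
python3 -c "
from h import *
snap('scene','s4');a=cv2.imread('pics/s4.png')
cv2.imwrite('pics/c5.png',cv2.resize(a[180:330,120:320],(640,480),interpolation=cv2.INTER_CUBIC))
go(.4335,-.328,.052,111.5)"
```

```text
at [ 0.4529 -0.3027  0.1092] jaw 108.4 t 13.2 w 0.0458 -> [ 0.29  -0.085 -0.125] -0.051 tilt 1.61
```

View pics/c5.png

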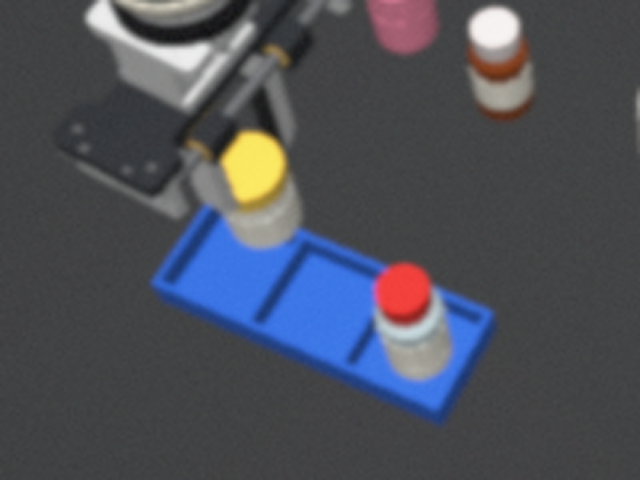

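Red stands in its pocket; the arm stopped short of the third pocket with some tilt. I'll check the joints.

```bash
python3 -c "
from h import *
print(robot.get_obs()['joint_positions'].round(3))"
```

```text
[-0.674  0.106  1.497 -0.028  1.542 -2.566]
```

The last joint is at its limit (-2.566). I'll turn the jaws back about 5 degrees; the jar is round, so this does no harm.

Emit:
step_arm([
  [[0,0,0,0.08],[0,-0.04,-0.06,0.08],[0,-0.085,-0.125,0.08],[0,-0.085,-0.125,0.08],[0,-0.085,-0.125,0.08],[0,-0.085,-0.125,0.08]],
])

```text
time: 13.7
tool_pos: [0.4354, -0.3264, 0.1109]
ee_rot: [-2.509, 1.543, -2.271]
wrist_force: [-0.6, -1.0, -1.9]
width: 0.0457
```

```bash
python3 -c "
from h import *
go(.4335,-.328,.052);o=robot.get_obs();print(o['joint_positions'].round(3)); print(Ro.from_euler('xyz',o['ee_rot']).as_matrix().round(3))"
```

```text
at [ 0.4354 -0.3264  0.1109] jaw 103.7 t 13.7 w 0.0457 -> [ 0.295 -0.001 -0.005] 0 tilt 1.57
[-0.729  0.101  1.499 -0.027  1.542 -2.537]
[[-0.018 -0.236  0.972]
 [-0.021  0.972  0.236]
 [-1.    -0.016 -0.022]]
```

Emit:
step_arm([
  [[0.07,0,-0.003,0.01],[0.14,0,-0.004,0.01],[0.21,0,-0.005,0.01],[0.27,0,-0.005,0.01],[0.295,0,-0.005,0.01],[0.295,0,-0.005,0.01],[0.295,0,-0.005,0.01]],
])

```text
time: 14.28
tool_pos: [0.4337, -0.3277, 0.0521]
ee_rot: [-2.497, 1.544, -2.268]
wrist_force: [-0.2, -0.6, -0.9]
width: 0.0457
```

Emit:
step_arm([
  [[0.01,0,0,0],[0.015,0,0,0],[0.015,0,0,0],[0.015,0,0,0]],
])

```text
time: 14.62
tool_pos: [0.4339, -0.328, 0.0496]
ee_rot: [-2.463, 1.543, -2.235]
wrist_force: [0.2, -0.1, -1.4]
width: 0.0458
```

Emit:
step_arm([
  [[0.005,0,0,0],[0.005,0,0,0],[0.005,0,0,0]],
])

```text
time: 14.87
tool_pos: [0.434, -0.3282, 0.0489]
ee_rot: [-2.44, 1.543, -2.212]
wrist_force: [-0.0, 1.0, -0.4]
width: 0.0458
```

Emit:
step_arm([
  [[0.005,0,0,0],[0.005,0,0,0],[0.005,0,0,0]],
])

```text
time: 15.12
tool_pos: [0.4341, -0.3283, 0.0488]
ee_rot: [-2.422, 1.543, -2.194]
wrist_force: [-1.2, 1.3, 3.8]
width: 0.0463
```

Emit:
step_arm([
  [[0,0,0,0],[0,0,0,0],[0,0,0,0],[0,0,0,0],[0,0,0,0],[0,0,0,0]],
], claw=80)

```text
time: 15.62
tool_pos: [0.4341, -0.3282, 0.0486]
ee_rot: [-2.43, 1.543, -2.202]
wrist_force: [-0.2, 0.4, -0.6]
width: 0.0749
```

Emit:
step_arm([
  [[-0.1,0,0,0],[-0.25,0,0,0],[-0.45,0,0,0],[-0.6,0,0,0],[-0.6,0,0,0],[-0.6,0,0,0],[-0.6,0,0,0]],
])

```text
time: 16.2
tool_pos: [0.4357, -0.3253, 0.1677]
ee_rot: [-2.465, 1.543, -2.237]
wrist_force: [-0.5, -0.3, -0.3]
width: 0.0751
```

```bash
python3 -c "
from h import *
go(.50,-.14,.18,105)"
```

```text
at [ 0.4357 -0.3253  0.1677] jaw 103.1 t 16.2 w 0.0751 -> [-0.087  0.829  0.521] -0.032 tilt 1.57
```

Emit:
step_arm([
  [[-0.04,0.3,0.2,0],[-0.09,0.6,0.4,0],[-0.09,0.83,0.52,-0.02],[-0.09,0.83,0.52,-0.02],[-0.09,0.83,0.52,-0.02],[-0.09,0.83,0.52,-0.02],[-0.09,0.83,0.52,-0.02]],
])

```text
time: 16.78
tool_pos: [0.4991, -0.1382, 0.1784]
ee_rot: [-2.613, 1.542, -2.361]
wrist_force: [-0.2, -0.1, -1.3]
width: 0.0755
```

```bash
python3 -c "
from h import *
go(.54,.035,.17,105)"
```

```text
at [ 0.4991 -0.1382  0.1784] jaw 104.5 t 16.78 w 0.0755 -> [0.02  0.788 0.415] -0.009 tilt 1.68
```

Emit:
step_arm([
  [[0.01,0.3,0.15,0],[0.02,0.6,0.3,0],[0.02,0.79,0.415,0],[0.02,0.79,0.415,0],[0.02,0.79,0.415,0],[0.02,0.79,0.415,0],[0.02,0.79,0.415,0]],
])

```text
time: 17.37
tool_pos: [0.5394, 0.034, 0.1687]
ee_rot: [-2.635, 1.539, -2.383]
wrist_force: [-0.9, -1.2, 0.2]
width: 0.0753
```

```bash
python3 -c "
from h import *
go(.567,.063,.105,105)"
```

```text
at [0.5394 0.034  0.1687] jaw 104.5 t 17.37 w 0.0753 -> [0.312 0.111 0.179] -0.009 tilt 1.84
```

Emit:
step_arm([
  [[0,0.11,0.18,0],[0.1,0.11,0.18,0],[0.31,0.11,0.18,0],[0.31,0.11,0.18,0],[0.31,0.11,0.18,0],[0.31,0.11,0.18,0]],
])

```text
time: 17.87
tool_pos: [0.5681, 0.0611, 0.1071]
ee_rot: [-2.582, 1.54, -2.332]
wrist_force: [-0.4, 0.6, -0.4]
width: 0.0754
```

```bash
python3 -c "
from h import *
go(.567,.063,.033,105)"
```

```text
at [0.5681 0.0611 0.1071] jaw 104.3 t 17.87 w 0.0754 -> [0.37  0.017 0.007] -0.011 tilt 1.78
```

Emit:
step_arm([
  [[0.18,0.017,0.005,0],[0.37,0.017,0.005,0],[0.37,0.017,0.005,0],[0.37,0.017,0.005,0],[0.37,0.017,0.005,0]],
])

```text
time: 18.28
tool_pos: [0.5693, 0.0626, 0.037]
ee_rot: [-2.426, 1.543, -2.177]
wrist_force: [0.5, 0.6, 0.6]
width: 0.0754
```

Emit:
step_arm([
  [[0,0,0,0],[0,0,0,0],[0,0,0,0],[0,0,0,0],[0,0,0,0],[0,0,0,0],[0,0,0,0],[0,0,0,0],[0,0,0,0],[0,0,0,0]],
], claw=0)

```text
time: 19.12
tool_pos: [0.5697, 0.0626, 0.0376]
ee_rot: [-2.394, 1.544, -2.145]
wrist_force: [0.5, 0.2, 4.2]
width: 0.0438
```

Emit:
step_arm([
  [[-0.08,0,0,0],[-0.17,0,0,0],[-0.26,0,0,0],[-0.35,0,0,0],[-0.44,0,0,0],[-0.53,0,0,0],[-0.6,0,0,0],[-0.6,0,0,0],[-0.6,0,0,0]],
])

```text
time: 19.87
tool_pos: [0.5713, 0.0653, 0.1569]
ee_rot: [-2.408, 1.544, -2.159]
wrist_force: [0.4, 1.1, -1.0]
width: 0.0437
```

```bash
python3 -c "
from h import *
go(.54,-.13,.157,105)"
```

```text
at [0.5713 0.0653 0.1569] jaw 104.3 t 19.87 w 0.0437 -> [ 0.024 -0.908 -0.392] -0.012 tilt 1.54
```

```bash
python3 -c "
from h import *
s=snap('side','d6');a=s['img'][:,:,::-1]
cv2.imwrite('pics/c6.png',cv2.resize(a[70:230,260:460],(600,480),interpolation=cv2.INTER_CUBIC))"
```

```text
(no output)
```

View pics/c6.png

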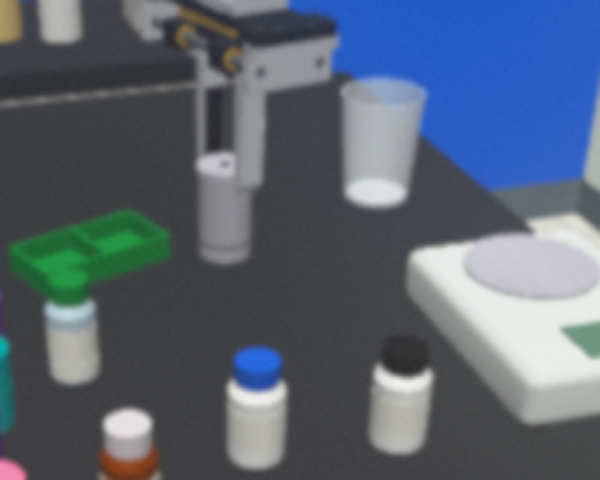

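The cup hangs upright, with the others undisturbed.

Emit:
step_arm([
  [[-0.03,-0.06,0.0,0],[-0.04,-0.16,0.0,0],[-0.04,-0.28,-0.02,0],[-0.04,-0.42,-0.1,0],[-0.04,-0.56,-0.18,0],[-0.02,-0.7,-0.26,0],[0,-0.8,-0.33,0],[0,-0.88,-0.38,0],[0,-0.91,-0.39,0],[0,-0.91,-0.39,0]],
])

```text
time: 20.75
tool_pos: [0.5392, -0.1321, 0.1596]
ee_rot: [-2.529, 1.542, -2.283]
wrist_force: [0.6, 0.4, -1.8]
width: 0.0436
```

```bash
python3 -c "
from h import *
go(.4985,-.302,.11,106);print(robot.get_obs()['joint_positions'].round(2))"
```

```text
at [ 0.5392 -0.1321  0.1596] jaw 104.1 t 20.75 w 0.0436 -> [ 0.271 -0.77  -0.398] -0.032 tilt 1.67
[-0.32  0.12  1.39 -0.03  1.65 -2.14]
```

Emit:
step_arm([
  [[0,-0.08,-0.04,0],[0,-0.2,-0.1,0],[0,-0.34,-0.18,0],[0,-0.48,-0.25,0],[0,-0.62,-0.32,0],[0,-0.72,-0.37,0],[0.06,-0.77,-0.4,0],[0.16,-0.77,-0.4,0],[0.24,-0.77,-0.4,0],[0.24,-0.77,-0.4,0],[0.24,-0.77,-0.4,0]],
])

```text
time: 21.67
tool_pos: [0.4978, -0.3001, 0.114]
ee_rot: [-2.683, 1.542, -2.435]
wrist_force: [0.7, 0.2, -2.1]
width: 0.0436
```

```bash
python3 -c "
from h import *
snap('scene','s7');a=cv2.imread('pics/s7.png')
cv2.imwrite('pics/c7.png',cv2.resize(a[180:330,120:320],(640,480),interpolation=cv2.INTER_CUBIC))
go(.4985,-.302,.055,105)"
```

```text
at [ 0.4986 -0.3008  0.1157] jaw 104.2 t 21.72 w 0.0442 -> [ 0.303 -0.001  0.005] -0.014 tilt 1.65
```

View pics/c7.png

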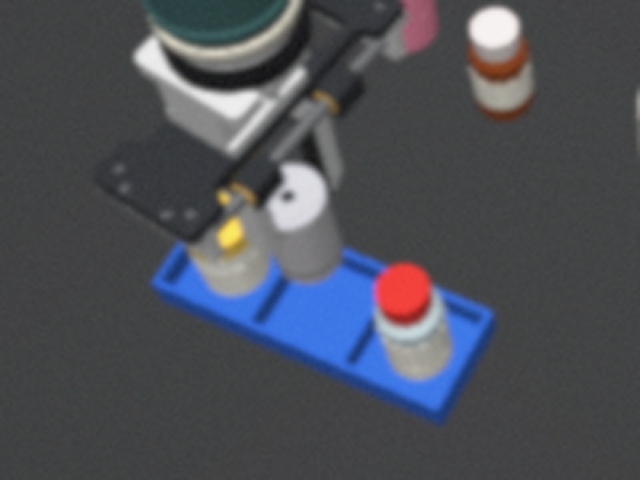

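The jar is seated in the left pocket and the cup is above the middle one, hanging parallel to the red bottle.

Emit:
step_arm([
  [[0.07,0,0.002,0],[0.14,0,0.003,0],[0.21,0,0.004,0],[0.27,0,0.005,0],[0.3,0,0.005,0],[0.3,0,0.005,0],[0.3,0,0.005,0]],
])

```text
time: 22.3
tool_pos: [0.4988, -0.3017, 0.0561]
ee_rot: [-2.551, 1.542, -2.303]
wrist_force: [-0.5, -0.6, -1.1]
width: 0.0437
```

Emit:
step_arm([
  [[0.01,0,0,0],[0.02,0,0,0],[0.02,0,0,0],[0.02,0,0,0]],
])

```text
time: 22.63
tool_pos: [0.4988, -0.302, 0.0525]
ee_rot: [-2.532, 1.542, -2.284]
wrist_force: [0.8, 0.4, -2.3]
width: 0.0441
```

Emit:
step_arm([
  [[0.01,0,0,0],[0.015,0,0,0],[0.015,0,0,0],[0.015,0,0,0]],
])

```text
time: 22.97
tool_pos: [0.4987, -0.302, 0.0493]
ee_rot: [-2.541, 1.542, -2.293]
wrist_force: [0.3, 0.2, -2.4]
width: 0.0439
```

Emit:
step_arm([
  [[0.01,0,0,0],[0.015,0,0,0],[0.015,0,0,0],[0.015,0,0,0]],
])

```text
time: 23.3
tool_pos: [0.4985, -0.302, 0.0461]
ee_rot: [-2.555, 1.542, -2.307]
wrist_force: [-0.2, 0.7, -1.7]
width: 0.0444
```

Emit:
step_arm([
  [[0.01,0,0,0],[0.015,0,0,0],[0.015,0,0,0],[0.015,0,0,0]],
])

```text
time: 23.63
tool_pos: [0.4984, -0.302, 0.043]
ee_rot: [-2.567, 1.542, -2.319]
wrist_force: [-0.3, -0.3, -1.6]
width: 0.0441
```

Emit:
step_arm([
  [[0.006,0,0,0],[0.006,0,0,0],[0.006,0,0,0]],
])

```text
time: 23.88
tool_pos: [0.4983, -0.302, 0.0417]
ee_rot: [-2.57, 1.542, -2.322]
wrist_force: [0.5, 0.9, -1.8]
width: 0.0438
```

Emit:
step_arm([
  [[0.006,0,0,0],[0.006,0,0,0],[0.006,0,0,0]],
])

```text
time: 24.13
tool_pos: [0.4985, -0.3021, 0.0416]
ee_rot: [-2.538, 1.542, -2.291]
wrist_force: [-1.4, 1.9, 6.1]
width: 0.0433
```

Contact is at the expected height (TCP 0.0416), so I'll release.

Emit:
step_arm([
  [[0,0,0,0],[0,0,0,0],[0,0,0,0],[0,0,0,0],[0,0,0,0],[0,0,0,0]],
], claw=75)

```text
time: 24.63
tool_pos: [0.4985, -0.3021, 0.0413]
ee_rot: [-2.548, 1.542, -2.3]
wrist_force: [0.3, -0.0, -0.6]
width: 0.0704
```

Emit:
step_arm([
  [[-0.1,0,0,0],[-0.25,0,0,0],[-0.45,0,0,0],[-0.65,0,0,0],[-0.65,0,0,0],[-0.65,0,0,0],[-0.65,0,0,0]],
])

```text
time: 25.22
tool_pos: [0.5008, -0.2992, 0.1708]
ee_rot: [-2.565, 1.542, -2.317]
wrist_force: [-0.0, 1.0, 0.1]
width: 0.0706
```

```bash
python3 -c "
from h import *
go(.448,-.1055,.175,105)"
```

```text
at [ 0.5008 -0.2992  0.1708] jaw 104.2 t 25.22 w 0.0706 -> [-0.036  1.003 -0.019] -0.013 tilt 1.65
```

Emit:
step_arm([
  [[-0.02,0.3,-0.01,0],[-0.04,0.6,-0.02,0],[-0.04,0.9,-0.02,0],[-0.04,1.0,-0.02,0],[-0.04,1.0,-0.02,0],[-0.04,1.0,-0.02,0],[-0.04,1.0,-0.02,0],[-0.04,1.0,-0.02,0]],
])

```text
time: 25.88
tool_pos: [0.4474, -0.1062, 0.1741]
ee_rot: [-2.636, 1.54, -2.388]
wrist_force: [0.0, -0.6, -0.8]
width: 0.0704
```

```bash
python3 -c "
from h import *
go(.4483,-.1055,.11,105);go(.4483,-.1055,.033,105)"
```

```text
at [ 0.4474 -0.1062  0.1741] jaw 104.2 t 25.88 w 0.0704 -> [0.32  0.007 0.014] -0.013 tilt 1.74
at [ 0.4474 -0.1062  0.1741] jaw 104.2 t 25.88 w 0.0704 -> [0.705 0.013 0.024] -0.013 tilt 1.74
```

Emit:
step_arm([
  [[0.15,0.005,0.01,0],[0.32,0.007,0.014,0],[0.5,0.01,0.02,0],[0.65,0.013,0.024,0],[0.71,0.013,0.024,0],[0.71,0.013,0.024,0],[0.71,0.013,0.02,0],[0.71,0.013,0.02,0]],
])

```text
time: 26.55
tool_pos: [0.4483, -0.1069, 0.0328]
ee_rot: [-2.593, 1.541, -2.347]
wrist_force: [0.5, 0.1, 0.4]
width: 0.0708
```

Emit:
step_arm([
  [[0,0,0,0],[0,0,0,0],[0,0,0,0],[0,0,0,0],[0,0,0,0],[0,0,0,0],[0,0,0,0],[0,0,0,0],[0,0,0,0],[0,0,0,0]],
], claw=0)

```text
time: 27.38
tool_pos: [0.4488, -0.1071, 0.0334]
ee_rot: [-2.55, 1.541, -2.304]
wrist_force: [0.1, -0.4, 3.6]
width: 0.0397
```

Emit:
step_arm([
  [[-0.08,0,0,0],[-0.18,0,0,0],[-0.29,0,0,0],[-0.41,0,0,0],[-0.53,0,0,0],[-0.64,0,0,0],[-0.68,0,0,0],[-0.68,0,0,0],[-0.68,0,0,0]],
])

```text
time: 28.13
tool_pos: [0.4509, -0.1038, 0.1681]
ee_rot: [-2.61, 1.54, -2.363]
wrist_force: [-0.5, -1.0, -2.0]
width: 0.0403
```

```bash
python3 -c "
from h import *
go(.51,.06,.17,106)"
```

```text
at [ 0.4509 -0.1038  0.1681] jaw 104.2 t 28.13 w 0.0403 -> [-0.033  0.722  0.486] -0.031 tilt 1.74
```

Emit:
step_arm([
  [[-0.01,0.08,0.05,0],[-0.02,0.2,0.13,0],[-0.03,0.34,0.23,0],[-0.03,0.48,0.33,0],[-0.03,0.61,0.41,0],[-0.03,0.7,0.47,0],[-0.03,0.72,0.49,-0.03],[-0.03,0.72,0.49,-0.03]],
])

```text
time: 28.8
tool_pos: [0.5099, 0.0609, 0.1665]
ee_rot: [-2.741, 1.537, -2.459]
wrist_force: [-0.3, -0.3, -1.0]
width: 0.0402
```

```bash
python3 -c "
from h import *
go(.49,.20,.165,108)"
```

```text
at [0.5099 0.0609 0.1665] jaw 106.2 t 28.8 w 0.0402 -> [-0.005  0.696  0.098] -0.03 tilt 1.95
```

Emit:
step_arm([
  [[0,0.08,0.01,0],[0,0.2,0.03,0],[0,0.34,0.05,0],[0,0.48,0.07,0],[0,0.61,0.09,0],[0,0.7,0.1,-0.03],[0,0.7,0.1,-0.03],[0,0.7,0.1,-0.03]],
])

```text
time: 29.47
tool_pos: [0.4895, 0.1998, 0.1629]
ee_rot: [-2.765, 1.534, -2.452]
wrist_force: [0.2, -0.4, -2.1]
width: 0.0397
```

```bash
python3 -c "
from h import *
go(.4663,.2915,.11,110)"
```

```text
at [0.4895 0.1998 0.1629] jaw 108.0 t 29.47 w 0.0397 -> [0.257 0.475 0.04 ] -0.034 tilt 2.1
```

Emit:
step_arm([
  [[0,0.08,0.01,0],[0,0.2,0.02,0],[0,0.33,0.03,-0.03],[0,0.43,0.04,-0.03],[0.04,0.475,0.04,-0.03],[0.14,0.475,0.04,-0.03],[0.22,0.475,0.04,-0.03],[0.25,0.475,0.04,-0.03],[0.25,0.475,0.04,-0.03]],
])

```text
time: 30.22
tool_pos: [0.4653, 0.289, 0.1085]
ee_rot: [-2.807, 1.528, -2.464]
wrist_force: [0.1, 0.6, -1.9]
width: 0.0401
```

```bash
python3 -c "
from h import *
snap('scene','s8');a=cv2.imread('pics/s8.png')
cv2.imwrite('pics/c8.png',cv2.resize(a[40:190,300:500],(640,480),interpolation=cv2.INTER_CUBIC))
go(.4663,.2915,.045,110)"
```

```text
at [0.4661 0.2897 0.1102] jaw 109.7 t 30.27 w 0.04 -> [0.326 0.012 0.016] -0.006 tilt 2.26
```

View pics/c8.png

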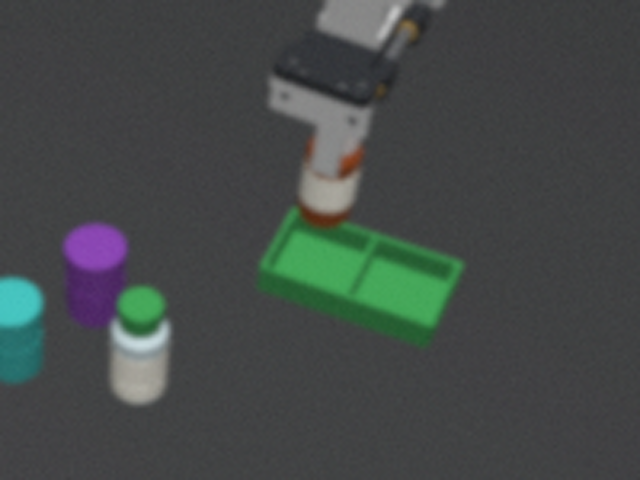

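```bash
python3 -c "
from h import *
S=lambda u,v,z:w('s8',300+u/3.2,40+v/3.2,z)[:2]
P=np.array([S(*p,.026) for p in((294,212),(464,265),(432,328),(262,265))]);print(P.round(4),P.mean(0).round(4))
print(S(325,212,.077).round(4))"
```

```text
[[0.4209 0.3122]
 [0.5538 0.3665]
 [0.5783 0.2972]
 [0.4426 0.2505]] [0.4989 0.3066]
[0.4676 0.2886]
```

The bottle base measures (0.468, 0.289), directly over the pocket (0.466, 0.292). I'll lower it.

Emit:
step_arm([
  [[0.07,0.012,0.01,0],[0.14,0.014,0.012,0],[0.21,0.015,0.016,0],[0.28,0.015,0.016,0],[0.33,0.015,0.016,0],[0.33,0.015,0.016,0],[0.33,0.015,0.016,0]],
])

```text
time: 30.85
tool_pos: [0.4665, 0.2916, 0.0445]
ee_rot: [-2.791, 1.531, -2.449]
wrist_force: [0.6, -0.1, -1.0]
width: 0.0399
```

Emit:
step_arm([
  [[0.01,0,0,0],[0.02,0,0,0],[0.025,0,0,0],[0.025,0,0,0],[0.025,0,0,0]],
])

```text
time: 31.27
tool_pos: [0.4665, 0.2916, 0.0398]
ee_rot: [-2.788, 1.532, -2.446]
wrist_force: [-0.3, 0.8, -1.8]
width: 0.0399
```

Emit:
step_arm([
  [[0.006,0,0,0],[0.006,0,0,0],[0.006,0,0,0]],
])

```text
time: 31.52
tool_pos: [0.4664, 0.2916, 0.0385]
ee_rot: [-2.789, 1.532, -2.447]
wrist_force: [-0.2, -0.3, -0.6]
width: 0.04
```

Emit:
step_arm([
  [[0.006,0,0,0],[0.006,0,0,0],[0.006,0,0,0]],
])

```text
time: 31.77
tool_pos: [0.4664, 0.2916, 0.0375]
ee_rot: [-2.788, 1.532, -2.445]
wrist_force: [0.1, -0.2, -1.8]
width: 0.0397
```

Emit:
step_arm([
  [[0.003,0,0,0],[0.003,0,0,0],[0.003,0,0,0]],
])

```text
time: 32.02
tool_pos: [0.4667, 0.2917, 0.0374]
ee_rot: [-2.782, 1.533, -2.44]
wrist_force: [0.0, 0.4, 2.8]
width: 0.0402
```

Contact is at 0.0374 as predicted. I'll release and go on to the blue-capped bottle.

Emit:
step_arm([
  [[0,0,0,0],[0,0,0,0],[0,0,0,0],[0,0,0,0],[0,0,0,0],[0,0,0,0]],
], claw=78)

```text
time: 32.52
tool_pos: [0.4666, 0.2917, 0.0373]
ee_rot: [-2.783, 1.533, -2.441]
wrist_force: [0.5, 1.1, -0.1]
width: 0.0725
```

Emit:
step_arm([
  [[-0.1,0,0,0],[-0.25,0,0,0],[-0.45,0,0,0],[-0.68,0,0,0],[-0.68,0,0,0],[-0.68,0,0,0],[-0.68,0,0,0]],
])

```text
time: 33.1
tool_pos: [0.4705, 0.2951, 0.173]
ee_rot: [-2.783, 1.533, -2.441]
wrist_force: [-0.3, -1.0, 0.4]
width: 0.0731
```

```bash
python3 -c "
from h import *
go(.52,.12,.175,108)"
```

```text
at [0.4705 0.2951 0.173 ] jaw 109.6 t 33.1 w 0.0731 -> [ 0.004 -0.908 -0.061] 0.027 tilt 2.17
```

Emit:
step_arm([
  [[0,-0.3,-0.02,0],[0,-0.6,-0.04,0],[0,-0.91,-0.06,0.01],[0,-0.91,-0.06,0.01],[0,-0.91,-0.06,0.01],[0,-0.91,-0.06,0.01],[0,-0.91,-0.06,0.01]],
])

```text
time: 33.68
tool_pos: [0.5192, 0.1189, 0.1732]
ee_rot: [-2.849, 1.529, -2.519]
wrist_force: [-0.5, 0.5, -0.9]
width: 0.0733
```

```bash
python3 -c "
from h import *
go(.5615,-.048,.175,108)"
```

```text
at [0.5192 0.1189 0.1732] jaw 108.9 t 33.68 w 0.0733 -> [ 0.004 -0.858 -0.071] 0.015 tilt 2.39
```

Emit:
step_arm([
  [[0,-0.3,-0.02,0],[0,-0.6,-0.05,0],[0,-0.86,-0.07,0.01],[0,-0.86,-0.07,0.01],[0,-0.86,-0.07,0.01],[0,-0.86,-0.07,0.01],[0,-0.86,-0.07,0.01]],
])

```text
time: 34.27
tool_pos: [0.5613, -0.0466, 0.1746]
ee_rot: [-2.903, 1.528, -2.583]
wrist_force: [1.4, 0.2, 0.2]
width: 0.0733
```

```bash
python3 -c "
from h import *
go(.5615,-.048,.11,108);go(.5615,-.048,.032,108)"
```

```text
at [ 0.5613 -0.0466  0.1746] jaw 108.4 t 34.27 w 0.0733 -> [ 0.323 -0.004  0.012] 0.006 tilt 2.44
at [ 0.5613 -0.0466  0.1746] jaw 108.4 t 34.27 w 0.0733 -> [0.713 0.    0.028] 0.006 tilt 2.44
```

Emit:
step_arm([
  [[0.15,-0.003,0.006,0],[0.32,-0.004,0.012,0],[0.5,-0.002,0.02,0],[0.65,0,0.026,0],[0.715,0,0.028,0],[0.715,0,0.025,0],[0.715,0,0.025,0],[0.715,0,0.025,0]],
])

```text
time: 34.93
tool_pos: [0.5619, -0.0468, 0.0333]
ee_rot: [-2.865, 1.53, -2.542]
wrist_force: [0.6, 0.1, 0.9]
width: 0.0735
```

Emit:
step_arm([
  [[0,0,0,0],[0,0,0,0],[0,0,0,0],[0,0,0,0],[0,0,0,0],[0,0,0,0],[0,0,0,0],[0,0,0,0],[0,0,0,0],[0,0,0,0]],
], claw=0)

```text
time: 35.77
tool_pos: [0.5624, -0.0472, 0.0339]
ee_rot: [-2.833, 1.531, -2.51]
wrist_force: [1.1, -1.1, 4.0]
width: 0.0426
```

Emit:
step_arm([
  [[-0.08,0,0,0],[-0.18,0,0,0],[-0.29,0,0,0],[-0.41,0,0,0],[-0.53,0,0,0],[-0.64,0,0,0],[-0.7,0,0,0],[-0.7,0,0,0],[-0.7,0,0,0]],
])

```text
time: 36.52
tool_pos: [0.5667, -0.0437, 0.173]
ee_rot: [-2.854, 1.531, -2.531]
wrist_force: [-0.4, 0.8, -1.9]
width: 0.0422
```

```bash
python3 -c "
from h import *
go(.56,.13,.17,108)"
```

```text
at [ 0.5667 -0.0437  0.173 ] jaw 108.5 t 36.52 w 0.0422 -> [-0.004  0.835  0.244] 0.008 tilt 2.3
```

Emit:
step_arm([
  [[0,0.08,0.02,0],[0,0.2,0.06,0],[0,0.35,0.1,0],[0,0.52,0.15,0],[0,0.68,0.2,0],[0,0.79,0.23,0],[0,0.84,0.245,0],[0,0.84,0.245,0],[0,0.84,0.245,0]],
])

```text
time: 37.27
tool_pos: [0.5591, 0.1305, 0.1675]
ee_rot: [-2.863, 1.527, -2.54]
wrist_force: [0.4, -0.2, -0.6]
width: 0.0425
```

```bash
python3 -c "
from h import *
go(.532,.315,.165,110)"
```

```text
at [0.5591 0.1305 0.1675] jaw 108.5 t 37.27 w 0.0425 -> [-0.005  0.918  0.165] -0.024 tilt 2.48
```

Emit:
step_arm([
  [[0,0.08,0.02,0],[0,0.2,0.04,0],[0,0.35,0.06,0],[0,0.52,0.09,-0.01],[0,0.68,0.12,-0.02],[0,0.82,0.15,-0.02],[0,0.92,0.165,-0.02],[0,0.92,0.165,-0.02],[0,0.92,0.165,-0.02]],
])

```text
time: 38.02
tool_pos: [0.5323, 0.3142, 0.1631]
ee_rot: [-2.861, 1.526, -2.518]
wrist_force: [0.3, -0.0, -1.1]
width: 0.0425
```

```bash
python3 -c "
from h import *
go(.532,.3175,.11,110);go(.532,.3175,.043,110)"
```

```text
at [0.5323 0.3142 0.1631] jaw 109.7 t 38.02 w 0.0425 -> [0.265 0.019 0.016] -0.005 tilt 2.57
at [0.5323 0.3142 0.1631] jaw 109.7 t 38.02 w 0.0425 -> [0.6   0.023 0.03 ] -0.005 tilt 2.57
```

Emit:
step_arm([
  [[0.06,0.015,0.005,0],[0.14,0.018,0.01,0],[0.24,0.019,0.014,0],[0.35,0.02,0.02,0],[0.45,0.022,0.024,0],[0.53,0.023,0.028,0],[0.59,0.023,0.03,0],[0.6,0.023,0.03,0],[0.6,0.023,0.03,0],[0.6,0.023,0.03,0]],
])

```text
time: 38.85
tool_pos: [0.5328, 0.317, 0.0438]
ee_rot: [-2.851, 1.527, -2.509]
wrist_force: [-0.4, 0.5, -1.9]
width: 0.0426
```

Emit:
step_arm([
  [[0.01,0,0,0],[0.02,0,0,0],[0.02,0,0,0],[0.02,0,0,0]],
])

```text
time: 39.18
tool_pos: [0.5329, 0.3171, 0.0403]
ee_rot: [-2.848, 1.528, -2.505]
wrist_force: [0.2, 0.2, -0.7]
width: 0.0422
```

Emit:
step_arm([
  [[0.01,0,0,0],[0.01,0,0,0],[0.01,0,0,0]],
])

```text
time: 39.43
tool_pos: [0.5327, 0.317, 0.0382]
ee_rot: [-2.848, 1.528, -2.505]
wrist_force: [-0.6, 0.3, -1.4]
width: 0.0431
```

Emit:
step_arm([
  [[0.004,0,0,0],[0.004,0,0,0],[0.004,0,0,0]],
])

```text
time: 39.68
tool_pos: [0.533, 0.3171, 0.038]
ee_rot: [-2.842, 1.529, -2.499]
wrist_force: [-0.4, -0.2, 0.9]
width: 0.0424
```

Emit:
step_arm([
  [[0.004,0,0,0],[0.004,0,0,0],[0.004,0,0,0]],
])

```text
time: 39.93
tool_pos: [0.5333, 0.3172, 0.0379]
ee_rot: [-2.836, 1.53, -2.493]
wrist_force: [-0.4, -0.1, 3.3]
width: 0.0422
```

Emit:
step_arm([
  [[0,0,0,0],[0,0,0,0],[0,0,0,0],[0,0,0,0],[0,0,0,0],[0,0,0,0]],
], claw=78)

```text
time: 40.43
tool_pos: [0.5331, 0.3172, 0.0376]
ee_rot: [-2.839, 1.529, -2.496]
wrist_force: [0.5, 0.5, 1.1]
width: 0.0727
```

Emit:
step_arm([
  [[-0.1,0,0,0],[-0.25,0,0,0],[-0.45,0,0,0],[-0.68,0,0,0],[-0.68,0,0,0],[-0.68,0,0,0],[-0.68,0,0,0]],
])

```text
time: 41.02
tool_pos: [0.5377, 0.3206, 0.1733]
ee_rot: [-2.837, 1.53, -2.494]
wrist_force: [0.3, -1.0, -0.7]
width: 0.0734
```

Emit:
step_arm([
  [[0,0.2,0,0],[0,0.5,0,0],[0,0.5,0,0],[0,0.5,0,0],[0,0.5,0,0],[0,0.5,0,0]],
])

```text
time: 41.52
tool_pos: [0.5036, 0.4135, 0.1699]
ee_rot: [-2.822, 1.526, -2.48]
wrist_force: [0.1, -0.1, 0.2]
width: 0.0735
```

```bash
python3 -c "
from h import *
a=snap('scene','s9')['img'][:,:,::-1];b=snap('side','d9')['img'][:,:,::-1]
A=cv2.resize(a[90:320,150:470],(800,575),interpolation=cv2.INTER_CUBIC);cv2.imwrite('pics/c9.png',A)
cv2.imwrite('pics/c10.png',cv2.resize(b[100:350,220:440],None,fx=2.2,fy=2.2,interpolation=cv2.INTER_CUBIC))
print(robot.get_obs()['time'])"
```

```text
41.6167
```

View pics/c9.png

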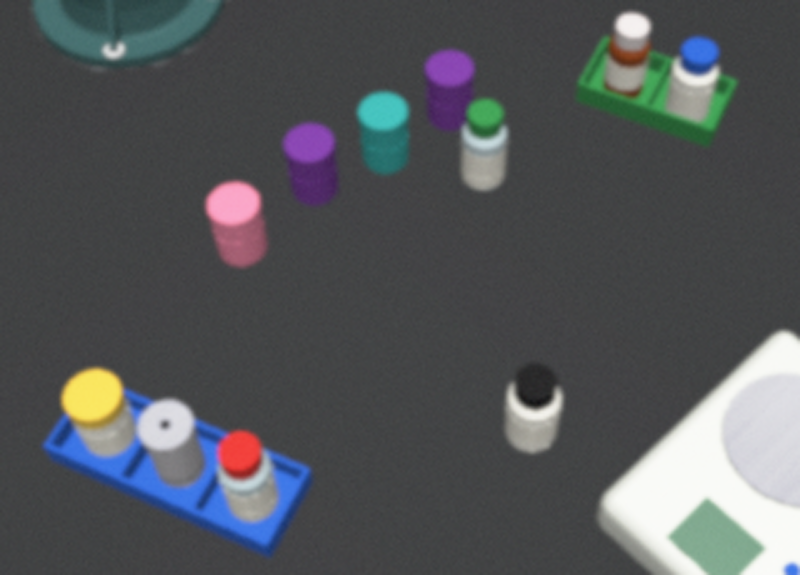

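View pics/c10.png

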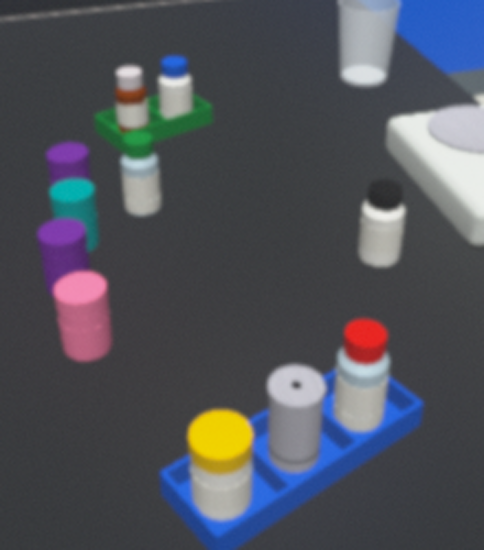

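Both views show all five upright inside their own pockets. Yellow, cup and red are in the blue tray; amber and blue cap are in the green. Black cap at crop (534,400) and green cap at (485,140) stand where they were, and the gripper is clear. I'll hand it in.

```bash
python3 -c "
from bench import robot
print(robot.close_job())"
```

```text
the job is handed in; nothing more can be done
None
```

Both kits are made up and the job is handed in at 41.6 s of the 118 s allowed. The yellow-lidded jar, steel cup and red-capped bottle are in the blue tray, and the brown bottle and blue-capped bottle are in the green tray.

**Last checks:** the final scene and side pictures show each thing upright in a pocket of its own. The black- and green-capped bottles appear where they started, though I judged that by eye and did not measure it again. The gripper was clear of everything. When I lowered the jar, cup, brown bottle and blue-capped bottle, each touched the pocket floor within 0.5 mm of the expected height. The red bottle was set down by height alone, with no clear touch reading. The highest wrist force read at the end of any move was about 6 N.

**What disagreed or went wrong:**
- **Camera positions:** the side camera put things 5 to 16 mm off the scene camera along y. The wrist camera agreed with the scene camera to 1–3 mm on the stock, so I used those two for the stock.
- **Joint limit:** at the jar's pocket the last joint hit its limit. I turned the jaws back about 5°, which left the tool tilted 1.5–2.6° for the rest of the job.
- **Steel cup:** it seems to have been gripped by its lid, not its body, since the jaws closed to about 44 mm. It still hung straight and was set down upright.

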